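# Free a jammed stopper from a flask on the shaker

### The arm

A 6-joint arm with a two-finger parallel gripper is mounted at the origin on the work surface. World frame = base frame: x ahead of the robot, y to its left, z up, the work surface at z = 0. Lengths are in m, angles in rad, forces in N, time in s.
With the tool pointing down it reaches from about 0.2 to 0.875 m from the base axis. Payload 3.4 kg.
Tool frame: the origin (TCP) lies midway between the tips of the shut fingers; the grasp point (between the pads) lies 19 mm behind it; z points along the fingers, x is the direction in which the jaws open and shut, and the axes are right-handed (so a half turn about z gives the same grasp; the last joint's range is limited). The gripper opens to 94 mm and grips with 3 to 60 N. Pads are 16 mm wide; open, the fingers measure 119 mm over their backs; the gripper's body (75 mm by 177 mm) begins 78 mm behind the grasp point.
Start: joints at [-1.234, 0.276, 1.505, -0, 1.361, -0.121], TCP at [0.254, -0.516, 0.176] pointing down, gripper open.
Joint ranges: [-2.89, 2.89], [-0.75, 2.08], [0.22, 2.7], [-1.18, 4.32], [0.11, 2.71], [-2.7, 2.7]. Speed limits (rad/s): [2.57, 2.57, 3.14, 3.14, 3.14, 3.14].

### API

Orientations are given as a unit quaternion [x, y, z, w].
In Python, from plant import readout, optics, order gives the robot as it stands.
- The arm moves only by the tool carry_out, never from a script. Its argument "motion" is a list that holds one entry, the list of rows, each a list of 5 numbers: the shift along the tool's x, y, z scaled (see below), then the turn about the tool's z scaled (see below), then the opening, from -1 (shut) to 1 (fully open). A call has 1 to 20 rows; each row shifts and turns the pose as measured when the row begins, along the tool's axes as they then stand; what a row does not reach is not made up. The controller multiplies each number of a shift by 20 mm and each number of a turn by 5 degrees. A row lasts 1/12 s, in which the tool goes at most 41.7 mm and 7.16 degrees, less where a joint would pass 70% of its speed; a pose out of reach is approached as far as the arm can. A call with a number of a shift or a turn outside -1 to 1 is refused whole. A call with a gripper value outside its range is refused whole. The fingers move at their own pace and stop on an object; "force" is the grip in N (left out, the last holds). Time passes only in rows, so rows that do not move let the fingers close. It gives the time, the measured TCP pose, the force and the opening at its end, in the units of the state.
- readout.observe(): the state, without advancing time (a new reading comes with each control period).
- optics.grab_frame(name): name is "scene" or "side" or "wrist"; returns (picture, depth): 420x560x3 uint8, blue, green, red; 420x560 float32, m along the optical axis (not along the pixel's ray), 0 where there is no reading.
- optics.camera_info(name): a dict with "vertical_fov" (degrees; the focal length in pixels is half the picture's height over the tangent of half this angle, whatever the lens; pixels are square), "cx", "cy" (the principal point, pixels), "cam_to_world" (4x4, takes a point from camera to world coordinates). Camera axes: x right, y up, looking along -z (the intrinsics and any distortion apply to the point x, -y, -z); pixel columns grow to the right and rows downward; lengths in m; the calibration is good to about 2 mm. A picture is of the moment at which its call begins: read the wrist's pose just before it. camera_info takes no time and is no camera call; for the wrist camera it gives the pose at the moment of the call.
- order.sign_off(): hands the job in, once; it reports no verdict.
Trained networks look in the newest picture that a camera, given by its name, has taken for a name from the list of things; names that differ only in an ending like _2 or _b are one class to them, and where a whole thing is asked for, a point or a joint stands for the part that bears it (a point fixed in the world has none). Each returns a list of dicts, best first, with "conf" (0 to 1); they miss things now and then, are a little off and sometimes report something else, mostly with a low value. They report only what shows in the picture. A call takes as long as a camera call. They do not tell look-alikes from the thing itself.
- optics.boxes_of(camera, label): "position" ([row, column] in pixels, amid what is visible of it).
- optics.mark_of(camera, label): "position" ([row, column] in pixels: a listed point, or the origin of a listed thing).
The state is a dict: "time": time; "qpos": joint angles; "joint_vel": joint speeds; "joint_torque": joint torques, N m; "ee_pos": TCP position; "tcp_rot": TCP orientation; "force": force on the tool from outside, world axes, zero at the start; "wrist_torque": the same for the moment, N m; "width": finger opening in m.
Only numpy, scipy, OpenCV 4.12 (cv2) and the standard library are available. Lean on these libraries where they do the work, as an engineer would, in place of code of your own. Each camera call takes 0.05 s, during which the arm holds its last target.

### The job

The blue stopper has jammed in the neck of the amber flask on the shaker. Work it free by twisting it to and fro while you draw it up, so that the flask is not dragged up out of its spring clamp. Then set the stopper down gently in the white tray, standing or lying, and leave the flask seated in its clamp and everything else where it is.

Things in the scene. Friction and masses are not known exactly. Their poses are not given: they have to be found in the camera images.
- stopper_disc (a point): Blue stopper, 69 mm tall, 50 g: upright flat disc (38 mm across, 11 mm thick, the grip) on a short stem over a plug 20 mm in diameter, 28 mm long. Point: centre of the disc. x is square to its flat faces (pinch along x), z runs from plug to disc, up at the start. The plug's foot is 50 mm below. Plug home: point 24 mm, disc's lower edge 5 mm above the mouth; fingertips must stay above the mouth
- flask_mouth (a point): Centre of the mouth (29 mm across) of the amber conical flask, 105 mm tall, in a front clamp of the shaker (left or right). z up. The flask cannot turn. Its jammed plug holds 25 to 36 N pulled straight and up to 0.35 N m turned; while turning either way under a light pull it creeps up about 4 mm per radian. Loose after rising 17 mm in the neck, out after 26 mm
- flask (a joint): How far the amber flask is lifted in its clamp (m): 0 seated, at most 0.03. Clamp springs and weight hold it down with about 11 N, plus 0.5 N for each mm lifted; let go, it springs back to 0. More than 0.015 counts as dragged out of the clamp
- tray_in (a point): Centre of the inner floor of the shallow white tray with a pale blue-grey liner, 180 mm along its x axis, 240 mm along its y axis, rim 22 mm above the table; the floor is 4 mm above the table, the walls are 4 mm thick. z up
- shaker_platform (a point): Centre of the aluminium platform (270 x 246 mm) of the orbital shaker, 98 mm above the table; x points away from the side facing the robot, z up. The shaker's body is 300 mm along x, 250 mm along y. Four steel spring clamps stand on it, 64 mm either way in x and 62 mm either way in y
- clear_flask_cap (a point): Top of the white cap of the clear flask in the other front clamp, 226 mm above the table; a second clear flask of the same height with a grey cap stands in the rear left clamp. Both are firmly clamped
- wash_bottle: Bystander: white wash bottle with a blue cap and bent spout, 72 mm in diameter, 190 mm tall; origin at its foot
- tube_rack: Bystander: plum-coloured tube rack, 105 x 205 mm, with a few capped tubes, 91 mm tall; origin at its foot
- reagent_jar: Bystander: amber jar with a red lid, 64 mm in diameter, 110 mm tall; origin at its foot
- beaker: Bystander: small glass beaker, 68 mm in diameter, 85 mm tall; origin at its foot
- pipette: Bystander: hand pipette lying on the table, 250 mm long, 29 mm high; origin on the table below its middle
Mind the look-alikes: they are no part of the job. Of the things shaped like the part that bears stopper_disc, the blue one is meant.

How it is judged:
By the outcome, as a careful person would: the job done as asked, in the order asked, and still so for the second after the job is handed in, with the robot touching nothing.
It also fails if it takes over 58 s, if anything falls off the work surface, if the arm or the gripper's body presses on something with over 40 N, if the wrist force passes 120 N, or if a joint passes its speed limit or range.

## Working session

There is one attempt and no reset: what is moved stays moved. The work goes in short steps, Python scripts to look and compute and a tool call to move; the robot and the scene stay as the last step left them, time stands still between calls to the robot, and variables do not carry over. Pictures are saved under pics/ and viewed, and the job is handed in when it is done.

Besides the shell and the picture viewer there is one more tool, called after "Emit:" by a JSON object that holds its "fn" and its "kwargs", one argument or row to a line. carry_out: Moves the arm, as the interface text tells. Shifts and turns lie within -1 to 1; 1 stands for 20 mm of shift or 5 degrees of turn. Its arguments: {"type":"object","properties":{"motion":{"type":"array","items":{"type":"array","items":{"type":"array","items":{"type":"number"}}}},"force":{"type":"number"}},"required":["motion"]}

```bash
mkdir -p pics; ls; cat > h.py <<'E'
import numpy as np, cv2
from plant import readout, optics, order
def px2w(info,r,c,d,shape=(420,560)):
    f=shape[0]/2/np.tan(np.radians(info["vertical_fov"])/2)
    x=(c-info["cx"])/f*d; y=(r-info["cy"])/f*d
    return (np.array(info["cam_to_world"])@np.array([x,-y,-d,1]))[:3]
E
python3 - <<'E'
from h import *
s=readout.observe(); print(s)
for n in("scene","side","wrist"):
    i=optics.camera_info(n); p,d=optics.grab_frame(n); print(n,i)
    cv2.imwrite(f"pics/{n}0.png",p); np.save(f"{n}0.npy",d)
    for l in ("stopper_disc","flask_mouth","tray_in","clear_flask_cap","shaker_platform"):
        if n!="wrist":
            for m in optics.mark_of(n,l)[:3]:
                r,c=m["position"]; dd=d[int(r),int(c)]; print(l,m,dd,px2w(i,r,c,dd).round(3))
E
```

```text
pics
{'time': 0.0, 'qpos': array([-1.23400502e+00,  2.76595810e-01,  1.50610862e+00,  7.55663702e-06,
        1.36067801e+00, -1.20954339e-01]), 'joint_vel': array([-3.01026544e-03,  8.76117674e-04, -2.70249474e-05,  4.77043118e-04,
       -7.77673840e-05, -1.76189901e-03]), 'joint_torque': array([-2.84506186e-04, -4.04585981e+01, -2.37229282e+01,  7.01906160e-02,
        3.45784589e-02, -1.31596521e-04]), 'ee_pos': array([ 0.25392779, -0.51521759,  0.17521409]), 'tcp_rot': array([ 8.49094925e-01, -5.28239537e-01, -6.94945679e-04, -5.63826467e-04]), 'force': array([ 0.04253664, -1.12234012,  0.46516627]), 'wrist_torque': array([-0.01744757,  0.03779311, -0.0204588 ]), 'width': 0.09414729705819638}
scene {'vertical_fov': 43.67432882305965, 'cx': 267.8249474167924, 'cy': 218.31372101114277, 'cam_to_world': array([[-0.74628704, -0.43988176,  0.4995595 ,  1.15711278],
       [ 0.6655645 , -0.48308724,  0.56890299,  0.83226963],
       [-0.00891923,  0.757054  ,  0.65329143,  1.0406175 ],
       [ 0.        ,  0.        ,  0.        ,  1.        ]])}
stopper_disc {'position': [323.2, 299.
[... 1435 characters left out ...]
in {'position': [372.7, 275.0], 'conf': 0.63} 0.87354136 [0.253 0.362 0.01 ]
tray_in {'position': [176.9, 299.0], 'conf': 0.33} 1.4371551 [ 0.692 -0.195  0.046]
shaker_platform {'position': [204.0, 234.9], 'conf': 0.69} 1.0785576 [0.581 0.176 0.174]
wrist {'vertical_fov': 70.6921597285366, 'cx': 280.19034240863914, 'cy': 209.26943401365168, 'cam_to_world': array([[ 4.42072992e-01,  8.70367435e-01,  2.16868620e-01,
         3.17523800e-01],
       [-8.96978809e-01,  4.28769575e-01,  1.07636739e-01,
        -4.84507377e-01],
       [ 6.96845917e-04, -2.42109852e-01,  9.70248594e-01,
         3.86289234e-01],
       [ 0.00000000e+00,  0.00000000e+00,  0.00000000e+00,
         1.00000000e+00]])}
```

View pics/scene0.png

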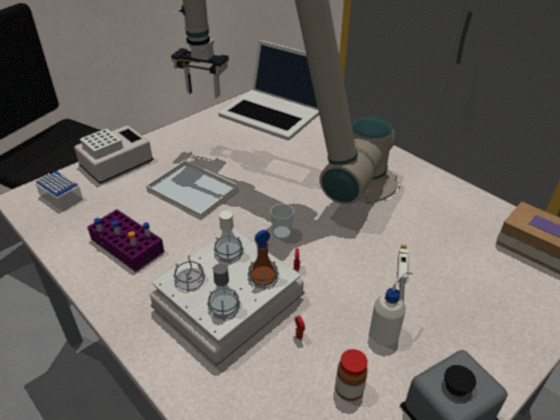

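View pics/side0.png

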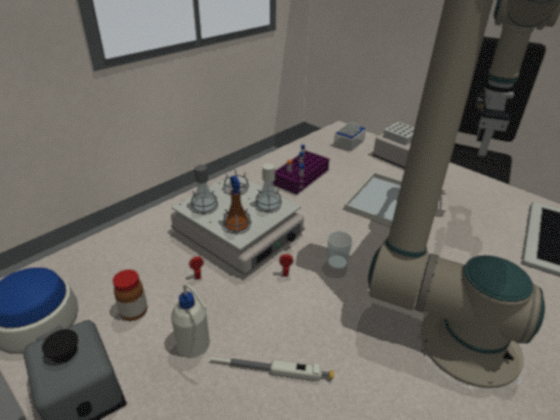

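```bash
python3 - <<'E'
import cv2
a=cv2.imread('pics/scene0.png')[200:290,215:305];b=cv2.imread('pics/side0.png')[145:235,190:280]
cv2.imwrite('pics/crop0.png',cv2.hconcat([cv2.resize(x,(400,400),interpolation=cv2.INTER_CUBIC) for x in(a,b)]))
E
```

```text
(no output)
```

View pics/crop0.png

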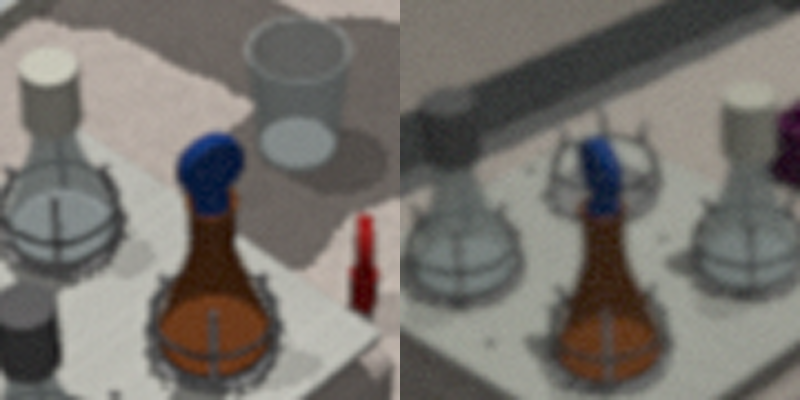

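Candidates: (237,262) in scene is blue and sits in the amber flask. (323,299) and (255,298) are red stoppers on the table. The blue one fits the description, and the crop confirms it. Next I measure its pose and the tray's.

```bash
python3 - <<'E'
from h import *
for n,(r0,r1,c0,c1) in {"scene":(225,252,250,275),"side":(170,197,225,248)}.items():
    p=cv2.imread(f"pics/{n}0.png").astype(int); d=np.load(f"{n}0.npy"); i=optics.camera_info(n)
    P=[];Q=[]
    for r in range(r0,r1):
        for c in range(c0,c1):
            b,g,R=p[r,c]
            if b>R+30 and b>g+20 and d[r,c]>0: P.append(px2w(i,r,c,d[r,c]));Q.append((r,c))
    P=np.array(P);med=np.median(P,0);k=np.linalg.norm(P-med,axis=1)<.03;P=P[k]
    print(n,len(P),np.array(Q).min(0),np.array(Q).max(0),"min",P.min(0).round(3),"max",P.max(0).round(3),"mean",P.mean(0).round(3))
    T=P[P[:,2]>.218]
    u,s,v=np.linalg.svd(T-T.mean(0));print(len(T),T.mean(0).round(4),s,v.round(2))
# tray
n="scene"; p=cv2.imread("pics/scene0.png");d=np.load("scene0.npy");i=optics.camera_info(n)
cv2.imwrite("pics/tray0.png",cv2.resize(p[140:225,135:250],None,fx=6,fy=6))
E
```

```text
scene 172 [230 255] [247 268] min [0.578 0.16  0.205] max [0.61  0.176 0.251] mean [0.594 0.17  0.232]
140 [0.5938 0.1695 0.2369] [0.10670401 0.10004388 0.02938618] [[ 0.23 -0.19  0.96]
 [-0.95  0.19  0.26]
 [-0.23 -0.96 -0.13]]
side 81 [176 232] [192 239] min [0.57  0.164 0.208] max [0.594 0.177 0.249] mean [0.581 0.172 0.235]
71 [0.5807 0.1717 0.238 ] [0.07566029 0.04305771 0.02409632] [[-0.49  0.16 -0.85]
 [-0.87 -0.14  0.48]
 [-0.04  0.98  0.21]]
```

View pics/tray0.png

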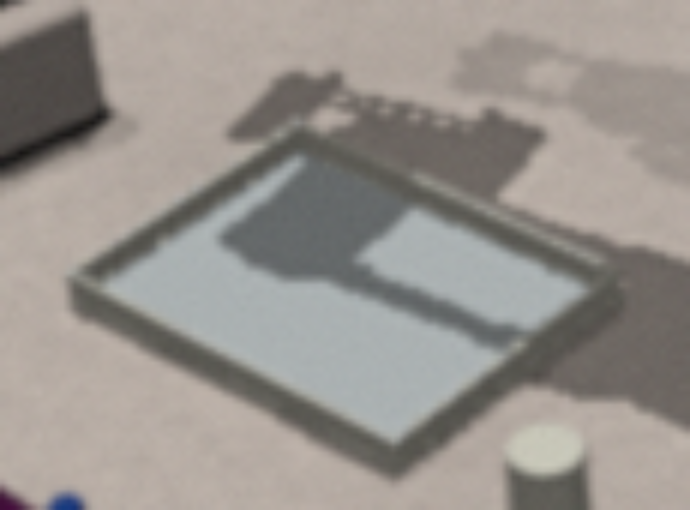

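The blue disc shows at scene (237,262) and side (183,234), with its flat faces roughly square to world y. The tray is a quadrilateral around scene (187,197). I'll move above the stopper for a wrist look.

```bash
cat >> h.py <<'E'
from scipy.spatial.transform import Rotation as Rn
def head(s):
    R=Rn.from_quat(s["tcp_rot"]).as_matrix(); return np.degrees(np.arctan2(R[1,0],R[0,0])), R
def plan(target,th_t,n,grip=1,nmax=20,s=None):
    """n rows straight to target xyz, heading th_t deg; tool down"""
    s=s or readout.observe(); th,_=head(s); p=np.array(s["ee_pos"]); t=np.array(target)
    dth=(th_t-th); rows=[]
    st=(t-p)/n; tn=-dth/n/5
    for k in range(n):
        a=np.radians(th+dth*k/n)
        X=np.array([np.cos(a),np.sin(a),0]);Y=np.array([np.sin(a),-np.cos(a),0])
        rows.append([round(float(v),2) for v in (st@X/.02,st@Y/.02,-st[2]/.02,tn)]+[grip])
    return rows
def say():
    s=readout.observe(); print("t",round(s["time"],2),"p",np.round(s["ee_pos"],4),"h",round(head(s)[0],2),"F",np.round(s["force"],1),"M",np.round(s["wrist_torque"],2),"w",round(s["width"],4),"q6",round(s["qpos"][5],2),"tilt",np.round(head(s)[1][:,2],3)); return s
E
python3 - <<'E'
from h import *
r=plan([.58,.165,.36],81,40)
print(r[:20]);
E
```

```text
[[-0.58, -0.74, -0.23, -0.72, 1], [-0.54, -0.78, -0.23, -0.72, 1], [-0.49, -0.81, -0.23, -0.72, 1], [-0.43, -0.84, -0.23, -0.72, 1], [-0.38, -0.86, -0.23, -0.72, 1], [-0.32, -0.89, -0.23, -0.72, 1], [-0.27, -0.9, -0.23, -0.72, 1], [-0.21, -0.92, -0.23, -0.72, 1], [-0.15, -0.93, -0.23, -0.72, 1], [-0.09, -0.94, -0.23, -0.72, 1], [-0.03, -0.94, -0.23, -0.72, 1], [0.03, -0.94, -0.23, -0.72, 1], [0.09, -0.94, -0.23, -0.72, 1], [0.15, -0.93, -0.23, -0.72, 1], [0.2, -0.92, -0.23, -0.72, 1], [0.26, -0.91, -0.23, -0.72, 1], [0.32, -0.89, -0.23, -0.72, 1], [0.37, -0.87, -0.23, -0.72, 1], [0.43, -0.84, -0.23, -0.72, 1], [0.48, -0.81, -0.23, -0.72, 1]]
```

Emit:
{"fn": "carry_out", "kwargs": {
  "motion": [
    [[-0.58,-0.74,-0.3,-0.72,1],[-0.54,-0.78,-0.3,-0.72,1],[-0.49,-0.81,-0.3,-0.72,1],[-0.43,-0.84,-0.3,-0.72,1],[-0.38,-0.86,-0.3,-0.72,1],[-0.32,-0.89,-0.3,-0.72,1],[-0.27,-0.9,-0.3,-0.72,1],[-0.21,-0.92,-0.3,-0.72,1],[-0.15,-0.93,-0.3,-0.72,1],[-0.09,-0.94,-0.3,-0.72,1],[-0.03,-0.94,-0.3,-0.72,1],[0.03,-0.94,-0.3,-0.72,1],[0.09,-0.94,-0.3,-0.72,1],[0.15,-0.93,-0.3,-0.72,1],[0.2,-0.92,-0.3,-0.72,1],[0.26,-0.91,-0.3,-0.72,1],[0.32,-0.89,-0.3,-0.72,1],[0.37,-0.87,-0.3,-0.72,1],[0.43,-0.84,-0.3,-0.72,1],[0.48,-0.81,-0.3,-0.72,1]]
  ]
}}

```text
time: 2.32
ee_pos: [0.4135, -0.1586, 0.3012]
tcp_rot: [0.995, 0.099, 0.001, 0.001]
force: [-0.1, -0.2, -0.2]
width: 0.0939
```

```bash
python3 - <<'E'
from h import *
s=say()
r=plan([.58,.165,.36],81,20 )
print(r)
E
```

```text
t 2.32 p [ 0.4135 -0.1586  0.3012] h 11.38 F [-0.1 -0.2 -0.2] M [ 0.   -0.05  0.03] w 0.0939 q6 -0.72 tilt [ 0.002 -0.002 -1.   ]
[[0.57, -0.71, -0.15, -0.7, 1], [0.61, -0.68, -0.15, -0.7, 1], [0.65, -0.64, -0.15, -0.7, 1], [0.69, -0.6, -0.15, -0.7, 1], [0.72, -0.55, -0.15, -0.7, 1], [0.75, -0.51, -0.15, -0.7, 1], [0.78, -0.46, -0.15, -0.7, 1], [0.81, -0.41, -0.15, -0.7, 1], [0.83, -0.36, -0.15, -0.7, 1], [0.85, -0.31, -0.15, -0.7, 1], [0.87, -0.26, -0.15, -0.7, 1], [0.89, -0.21, -0.15, -0.7, 1], [0.9, -0.15, -0.15, -0.7, 1], [0.9, -0.1, -0.15, -0.7, 1], [0.91, -0.04, -0.15, -0.7, 1], [0.91, 0.01, -0.15, -0.7, 1], [0.91, 0.07, -0.15, -0.7, 1], [0.9, 0.12, -0.15, -0.7, 1], [0.89, 0.18, -0.15, -0.7, 1], [0.88, 0.23, -0.15, -0.7, 1]]
```

Emit:
{"fn": "carry_out", "kwargs": {
  "motion": [
    [[0.57,-0.71,-0.15,-0.7,1],[0.61,-0.68,-0.15,-0.7,1],[0.65,-0.64,-0.15,-0.7,1],[0.69,-0.6,-0.15,-0.7,1],[0.72,-0.55,-0.15,-0.7,1],[0.75,-0.51,-0.15,-0.7,1],[0.78,-0.46,-0.15,-0.7,1],[0.81,-0.41,-0.15,-0.7,1],[0.83,-0.36,-0.15,-0.7,1],[0.85,-0.31,-0.15,-0.7,1],[0.87,-0.26,-0.15,-0.7,1],[0.89,-0.21,-0.15,-0.7,1],[0.9,-0.15,-0.15,-0.7,1],[0.9,-0.1,-0.15,-0.7,1],[0.91,-0.04,-0.15,-0.7,1],[0.91,0.01,-0.15,-0.7,1],[0.91,0.07,-0.15,-0.7,1],[0.9,0.12,-0.15,-0.7,1],[0.89,0.18,-0.15,-0.7,1],[0,0,0,0,1]]
  ]
}}

```text
time: 3.98
ee_pos: [0.5674, 0.1744, 0.3641]
tcp_rot: [0.756, 0.654, 0.003, 0.004]
force: [-0.5, -0.1, 0.4]
width: 0.0936
```

```bash
cat > look.py <<'E'
from h import *
import sys
k=sys.argv[1]
s=say(); i=optics.camera_info("wrist"); p,d=optics.grab_frame("wrist")
cv2.imwrite(f"pics/wrist{k}.png",p); np.save(f"wrist{k}.npy",d); np.save(f"wrist{k}_c2w.npy",i["cam_to_world"])
for l in ("stopper_disc","flask_mouth"):
    for m in optics.mark_of("wrist",l)[:3]:
        r,c=m["position"]; dd=d[int(r),int(c)]; print(l,m,dd,px2w(i,r,c,dd).round(4))
hsv=p.astype(int); M=(hsv[...,0]>hsv[...,2]+30)&(hsv[...,0]>hsv[...,1]+20)
rr,cc=np.where(M&(d>0)); P=np.array([px2w(i,r,c,d[r,c]) for r,c in zip(rr,cc)])
if len(P):
    kk=(P[:,2]>.2)&(np.abs(P[:,0]-.59)<.05)&(np.abs(P[:,1]-.17)<.05); P=P[kk]
    print(len(P),P.min(0).round(4),P.max(0).round(4)); T=P[P[:,2]>P[:,2].max()-.010]
    print("rows",rr[kk].min(),rr[kk].max(),"cols",cc[kk].min(),cc[kk].max())
    print("top",len(T),T.mean(0).round(4)); xy=P[:,:2].astype(np.float32)
    for nm,A in(("top",T),("all",P)):
        w,v=np.linalg.eigh(np.cov(A[:,:2].T)); a=v[:,0]; print(nm,"sd",np.sqrt(w),"normal heading",np.degrees(np.arctan2(a[1],a[0]))%180, A.mean(0).round(4))
        print(cv2.minAreaRect(A[:,:2].astype(np.float32)*1000))
E
python3 look.py 1
```

```text
t 3.98 p [0.5674 0.1744 0.3641] h 81.69 F [-0.5 -0.1  0.4] M [ 0.03 -0.15 -0.04] w 0.0936 q6 -1.24 tilt [ 0.01  -0.002 -1.   ]
stopper_disc {'position': [216.8, 274.4], 'conf': 0.7} 0.33520246 [0.5875 0.165  0.2514]
stopper_disc {'position': [180.6, 356.0], 'conf': 0.57} 0.5074794 [0.5951 0.3016 0.07  ]
stopper_disc {'position': [104.4, 245.2], 'conf': 0.53} 0.47821313 [0.4457 0.135  0.0681]
flask_mouth {'position': [211.1, 275.7], 'conf': 0.89} 0.33598936 [0.5818 0.1673 0.249 ]
265 [0.5717 0.1562 0.2033] [0.6044 0.1751 0.2527]
rows 200 229 cols 269 282
top 200 [0.5867 0.1675 0.2489]
top sd [0.00269848 0.00809576] normal heading 78.18321197577967 [0.5867 0.1675 0.2489]
((588.8120727539062, 166.8156280517578), (10.160261154174805, 30.24122428894043), 75.82715606689453)
all sd [0.00354715 0.0085023 ] normal heading 75.62326256896546 [0.5854 0.1671 0.2429]
((587.3289794921875, 167.24317932128906), (16.446300506591797, 30.80229949951172), 62.52859115600586)
```

View pics/wrist1.png

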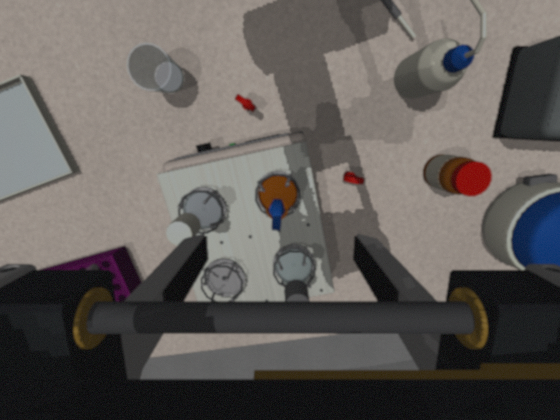

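The wrist view shows the blue disc edge-on at (217,275), over the amber flask at (195,277). The white-capped clear flask is at (232,180). The disc normal points at about 77° and its centre is near (0.587, 0.167, 0.232). I'll go lower and check again.

```bash
python3 - <<'E'
from h import *
for r in plan([.587,.1665,.284],77,5): print(r)
E
```

```text
[-0.01, 0.22, 0.8, 0.18, 1]
[-0.01, 0.22, 0.8, 0.18, 1]
[-0.01, 0.22, 0.8, 0.18, 1]
[-0.0, 0.22, 0.8, 0.18, 1]
[-0.0, 0.22, 0.8, 0.18, 1]
```

Emit:
{"fn": "carry_out", "kwargs": {
  "motion": [
    [[-0.05,0.22,0.8,0.18,1],[-0.05,0.22,0.8,0.18,1],[-0.05,0.22,0.8,0.18,1],[0,0.22,0.8,0.18,1],[0,0.22,0.8,0.18,1],[0,0,0,0,1],[0,0,0,0,1]]
  ]
}}

```text
time: 4.72
ee_pos: [0.5851, 0.1549, 0.2842]
tcp_rot: [0.789, 0.615, 0.002, 0.007]
force: [0.2, -0.5, 0.1]
width: 0.0942
```

```bash
python3 look.py 2
```

```text
t 4.72 p [0.5851 0.1549 0.2842] h 75.87 F [ 0.2 -0.5  0.1] M [ 0.05 -0.18  0.03] w 0.0942 q6 -1.17 tilt [ 0.011 -0.008 -1.   ]
stopper_disc {'position': [85.3, 240.8], 'conf': 0.85} 0.39503643 [0.4448 0.1352 0.0696]
stopper_disc {'position': [217.4, 294.3], 'conf': 0.68} 0.25187302 [0.5868 0.167  0.2517]
flask_mouth {'position': [210.2, 294.4], 'conf': 0.85} 0.25440353 [0.5818 0.1685 0.2477]
474 [0.5719 0.1575 0.2011] [0.6041 0.1747 0.2526]
rows 196 234 cols 284 301
top 369 [0.5872 0.1672 0.2488]
top sd [0.00279918 0.0082431 ] normal heading 76.99839600220376 [0.5872 0.1672 0.2488]
((589.2691040039062, 167.4851837158203), (10.915672302246094, 30.3679141998291), 80.36103820800781)
all sd [0.00345051 0.00849615] normal heading 75.76297837620547 [0.586  0.1666 0.2433]
((587.8919677734375, 166.6979522705078), (16.79558563232422, 32.769813537597656), 76.00450897216797)
```

View pics/wrist2.png

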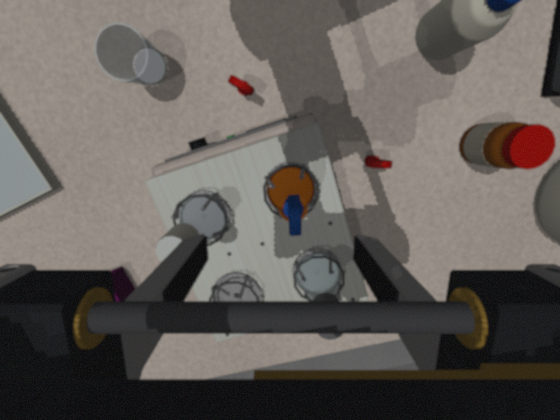

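```bash
python3 - <<'E'
from h import *
for r in plan([.587,.167,.24],77,4)[:2]: print(r)
E
```

```text
[0.14, -0.02, 0.57, -0.05, 1]
[0.14, -0.02, 0.57, -0.05, 1]
```

Emit:
{"fn": "carry_out", "kwargs": {
  "motion": [
    [[0.14,-0.02,0.55,-0.05,1],[0.14,-0.02,0.55,-0.05,1],[0.14,-0.02,0.55,-0.05,1],[0.14,-0.02,0.5,-0.05,0.2],[0,0,0,0,-0.2],[0,0,0,0,-0.2],[0,0,0,0,-0.2]]
  ]
}}

```text
time: 5.45
ee_pos: [0.5881, 0.1688, 0.241]
tcp_rot: [0.782, 0.623, 0.005, 0.008]
force: [-0.7, -0.5, 0.4]
width: 0.071
```

```bash
python3 - <<'E'
from h import *
say()
for r in plan([.587,.167,.216],77,4)[:2]: print(r)
E
python3 look.py 3
```

```text
t 5.45 p [0.5881 0.1688 0.241 ] h 77.12 F [-0.7 -0.5  0.4] M [ 0.03 -0.12  0.03] w 0.071 q6 -1.17 tilt [ 0.019 -0.006 -1.   ]
[-0.02, -0.01, 0.31, 0.01, 1]
[-0.02, -0.01, 0.31, 0.01, 1]
t 5.45 p [0.5881 0.1688 0.241 ] h 77.12 F [-0.7 -0.5  0.4] M [ 0.03 -0.12  0.03] w 0.071 q6 -1.17 tilt [ 0.019 -0.006 -1.   ]
stopper_disc {'position': [230.3, 278.0], 'conf': 0.85} 0.21119726 [0.584  0.1685 0.2499]
stopper_disc {'position': [171.4, 380.7], 'conf': 0.72} 0.37937123 [0.5962 0.299  0.0706]
stopper_disc {'position': [78.1, 228.9], 'conf': 0.63} 0.35171416 [0.4459 0.1387 0.0697]
flask_mouth {'position': [220.6, 273.6], 'conf': 0.57} 0.2129851 [0.5773 0.1668 0.2464]
686 [0.5713 0.1576 0.206 ] [0.6046 0.1756 0.253 ]
rows 208 254 cols 267 288
top 524 [0.5871 0.1676 0.2489]
top sd [0.00286326 0.00825044] normal heading 77.93643912767782 [0.5871 0.1676 0.2489]
((588.996337890625, 166.86631774902344), (10.935603141784668, 31.050376892089844), 76.84078216552734)
all sd [0.00356679 0.00878141] normal heading 78.06827073598524 [0.5853 0.168  0.2441]
((587.7173461914062, 167.62843322753906), (17.828529357910156, 33.18765640258789), 61.479530334472656)
```

View pics/wrist3.png

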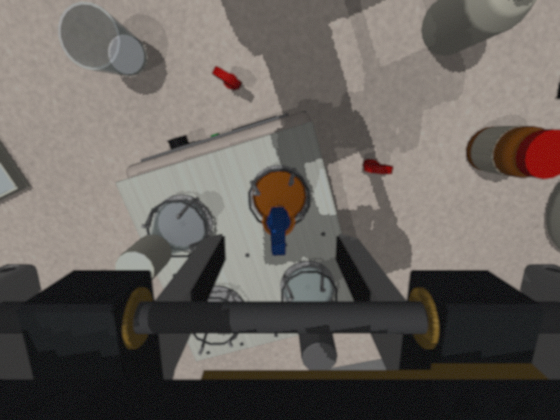

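The disc at (230,278) lies midway between the fingers, whose midline is at column 280. I'll descend 24 mm and close.

Emit:
{"fn": "carry_out", "kwargs": {
  "motion": [
    [[-0.02,0,0.4,0,-0.2],[-0.02,0,0.4,0,-0.2],[-0.02,0,0.35,0,-0.2],[0,0,0,0,-0.4],[0,0,0,0,-0.5]]
  ],
  "force": 20
}}

```text
time: 6.02
ee_pos: [0.5894, 0.1668, 0.2173]
tcp_rot: [0.782, 0.623, 0.007, 0.009]
force: [-0.5, 0.6, 0.1]
width: 0.0279
```

```bash
python3 - <<'E'
from h import *
say()
E
```

```text
t 6.02 p [0.5894 0.1668 0.2173] h 77.06 F [-0.5  0.6  0.1] M [ 0.08 -0.11 -0.02] w 0.0279 q6 -1.18 tilt [ 0.022 -0.006 -1.   ]
```

Emit:
{"fn": "carry_out", "kwargs": {
  "motion": [
    [[0,-0.08,0.05,0,-0.6],[0,0,0,0,-0.8],[0,0,0,0,-1],[0,0,0,0,-1],[0,0,0,0,-1]]
  ],
  "force": 20
}}

```text
time: 6.43
ee_pos: [0.5877, 0.1669, 0.2158]
tcp_rot: [0.782, 0.623, 0.006, 0.009]
force: [-0.6, 0.1, -0.9]
width: 0.0104
```

```bash
python3 - <<'E'
from h import *
say()
E
```

```text
t 6.43 p [0.5877 0.1669 0.2158] h 77.07 F [-0.6  0.1 -0.9] M [ 0.03 -0.16  0.06] w 0.0104 q6 -1.17 tilt [ 0.022 -0.006 -1.   ]
```

The fingers hold the disc at 10.4 mm opening with hardly any side force. Now a test twist with more grip.

Emit:
{"fn": "carry_out", "kwargs": {
  "motion": [
    [[0,0,0,0,-1],[0,0,0,0,-1],[0,0,-0.02,1,-1],[0,0,-0.02,1,-1],[0,0,-0.02,1,-1],[0,0,-0.02,1,-1],[0,0,-0.02,1,-1],[0,0,-0.02,1,-1]]
  ],
  "force": 55
}}

```text
time: 7.1
ee_pos: [0.5879, 0.1675, 0.2163]
tcp_rot: [0.921, 0.39, 0.008, 0.007]
force: [0.2, 0.2, -2.9]
width: 0.0094
```

```bash
python3 - <<'E'
from h import *
say()
E
```

```text
t 7.1 p [0.5879 0.1675 0.2163] h 45.92 F [ 0.2  0.2 -2.9] M [-0.02 -0.23  0.24] w 0.0094 q6 -0.63 tilt [ 0.02  -0.006 -1.   ]
```

Emit:
{"fn": "carry_out", "kwargs": {
  "motion": [
    [[0,0,-0.04,-1,-1],[0,0,-0.04,-1,-1],[0,0,-0.04,-1,-1],[0,0,-0.04,-1,-1],[0,0,-0.04,-1,-1],[0,0,-0.04,-1,-1],[0,0,-0.04,-1,-1],[0,0,-0.04,-1,-1]]
  ]
}}

```text
time: 7.77
ee_pos: [0.5874, 0.1668, 0.2171]
tcp_rot: [0.724, 0.69, 0.003, 0.008]
force: [0.3, -0.4, -4.5]
width: 0.0096
```

```bash
python3 - <<'E'
from h import *
say()
E
```

```text
t 7.77 p [0.5874 0.1668 0.2171] h 87.22 F [ 0.3 -0.4 -4.5] M [ 0.   -0.27 -0.18] w 0.0096 q6 -1.35 tilt [ 0.014 -0.008 -1.   ]
```

Emit:
{"fn": "carry_out", "kwargs": {
  "motion": [
    [[0,0,-0.07,-1,-1],[0,0,-0.07,-1,-1],[0,0,-0.07,-1,-1],[0,0,-0.07,-1,-1],[0,0,-0.07,-1,-1],[0,0,-0.07,-1,-1],[0,0,-0.07,-1,-1],[0,0,-0.07,-1,-1]]
  ]
}}

```text
time: 8.43
ee_pos: [0.5874, 0.1656, 0.2185]
tcp_rot: [0.431, 0.902, -0.004, 0.005]
force: [1.3, -0.7, -5.3]
width: 0.0097
```

```bash
python3 - <<'E'
from h import *
say()
E
```

```text
t 8.43 p [0.5874 0.1656 0.2185] h 128.93 F [ 1.3 -0.7 -5.3] M [ 0.1  -0.43 -0.18] w 0.0097 q6 -2.08 tilt [ 0.005 -0.01  -1.   ]
```

Emit:
{"fn": "carry_out", "kwargs": {
  "motion": [
    [[0,0,-0.1,1,-1],[0,0,-0.1,1,-1],[0,0,-0.1,1,-1],[0,0,-0.1,1,-1],[0,0,-0.1,1,-1],[0,0,-0.1,1,-1],[0,0,-0.1,1,-1],[0,0,-0.1,1,-1],[0,0,-0.1,1,-1],[0,0,-0.1,1,-1]]
  ]
}}

```text
time: 9.27
ee_pos: [0.5869, 0.1668, 0.2208]
tcp_rot: [0.782, 0.623, -0.008, 0.001]
force: [2.5, 0.3, -7.8]
width: 0.0098
```

```bash
python3 - <<'E'
from h import *
say()
E
```

```text
t 9.27 p [0.5869 0.1668 0.2208] h 77.06 F [ 2.5  0.3 -7.8] M [ 0.17 -0.55  0.18] w 0.0098 q6 -1.18 tilt [-0.012 -0.011 -1.   ]
```

Emit:
{"fn": "carry_out", "kwargs": {
  "motion": [
    [[0,0.02,-0.1,1,-1],[0,0.02,-0.1,1,-1],[0,0.02,-0.1,1,-1],[0,0.02,-0.1,1,-1],[0,0.02,-0.1,1,-1],[0,0.02,-0.1,1,-1],[0,0.02,-0.1,1,-1],[0,0.02,-0.1,1,-1],[0,0.02,-0.1,1,-1],[0,0.02,-0.1,1,-1],[0,0.02,-0.1,1,-1],[0,0.02,-0.1,1,-1]]
  ]
}}

```text
time: 10.27
ee_pos: [0.5886, 0.1677, 0.2235]
tcp_rot: [0.992, 0.125, -0.018, 0.002]
force: [0.9, 0.5, -6.6]
width: 0.0094
```

```bash
python3 - <<'E'
from h import *
say()
E
```

```text
t 10.27 p [0.5886 0.1677 0.2235] h 14.39 F [ 0.9  0.5 -6.6] M [ 0.17 -0.49  0.2 ] w 0.0094 q6 -0.09 tilt [-0.036 -0.009 -0.999]
```

Emit:
{"fn": "carry_out", "kwargs": {
  "motion": [
    [[0,0,-0.06,-1,-1],[0,0,-0.06,-1,-1],[0,0,-0.06,-1,-1],[0,0,-0.06,-1,-1],[0,0,-0.06,-1,-1],[0,0,-0.06,-1,-1],[0,0,-0.06,-1,-1],[0,0,-0.06,-1,-1],[0,0,-0.06,-1,-1],[0,0,-0.06,-1,-1]]
  ]
}}

```text
time: 11.1
ee_pos: [0.5882, 0.1672, 0.2247]
tcp_rot: [0.838, 0.545, -0.023, -0.009]
force: [0.9, -0.3, -4.1]
width: 0.0096
```

```bash
python3 - <<'E'
from h import *
say()
E
```

```text
t 11.1 p [0.5882 0.1672 0.2247] h 66.15 F [ 0.9 -0.3 -4.1] M [-0.01 -0.38 -0.16] w 0.0096 q6 -0.99 tilt [-0.049 -0.01  -0.999]
```

Emit:
{"fn": "carry_out", "kwargs": {
  "motion": [
    [[0,0,0.12,0,-1],[0,0,0.12,0,-1],[0,0,0.12,0,-1],[0,0,0.12,0,-1],[0,0,0.12,0,-1],[0,0,0.12,0,-1]]
  ]
}}

```text
time: 11.6
ee_pos: [0.59, 0.1675, 0.2243]
tcp_rot: [0.84, 0.543, -0.016, -0.006]
force: [-1.6, -0.4, 9.0]
width: 0.0097
```

```bash
python3 - <<'E'
from h import *
say()
E
```

```text
t 11.6 p [0.59   0.1675 0.2243] h 65.8 F [-1.6 -0.4  9. ] M [-0.09  0.32  0.02] w 0.0097 q6 -0.98 tilt [-0.033 -0.008 -0.999]
```

Emit:
{"fn": "carry_out", "kwargs": {
  "motion": [
    [[0,0,0.12,0,-1],[0,0,0.12,0,-1],[0,0,0.12,0,-1],[0,0,0.12,0,-1],[0,0,0.12,0,-1],[0,0,-0.1,-1,-1],[0,0,-0.1,-1,-1],[0,0,-0.1,-1,-1],[0,0,-0.1,-1,-1],[0,0,-0.1,-1,-1],[0,0,-0.1,-1,-1],[0,0,-0.1,-1,-1],[0,0,-0.1,-1,-1],[0,0,-0.1,-1,-1],[0,0,-0.1,-1,-1],[0,0,-0.1,-1,-1],[0,0,-0.1,-1,-1]]
  ]
}}

```text
time: 13.02
ee_pos: [0.588, 0.1658, 0.2285]
tcp_rot: [0.448, 0.894, -0.015, -0.016]
force: [2.0, -0.0, -7.4]
width: 0.0098
```

```bash
python3 - <<'E'
from h import *
say()
E
```

```text
t 13.02 p [0.588  0.1658 0.2285] h 126.79 F [ 2.  -0.  -7.4] M [ 0.03 -0.55 -0.1 ] w 0.0098 q6 -2.05 tilt [-0.042 -0.012 -0.999]
```

Emit:
{"fn": "carry_out", "kwargs": {
  "motion": [
    [[0,0,0.12,0,-1],[0,0,0.12,0,-1],[0,0,0.12,0,-1],[0,0,0.12,0,-1],[0,0,-0.1,1,-1],[0,0,-0.1,1,-1],[0,0,-0.1,1,-1],[0,0,-0.1,1,-1],[0,0,-0.1,1,-1],[0,0,-0.1,1,-1],[0,0,-0.1,1,-1],[0,0,-0.1,1,-1],[0,0,-0.1,1,-1],[0,0,-0.1,1,-1],[0,0,-0.1,1,-1],[0,0,-0.1,1,-1],[0,0,-0.1,1,-1],[0,0,-0.1,1,-1]]
  ]
}}

```text
time: 14.52
ee_pos: [0.5888, 0.1675, 0.2376]
tcp_rot: [0.904, 0.426, -0.024, -0.005]
force: [0.5, -0.7, -0.5]
width: 0.0094
```

```bash
python3 - <<'E'
from h import *
say()
p,d=optics.grab_frame("side"); cv2.imwrite("pics/side1.png",p)
cv2.imwrite("pics/side1c.png",cv2.resize(p[130:250,170:310],None,fx=5,fy=5,interpolation=cv2.INTER_CUBIC))
E
```

```text
t 14.52 p [0.5888 0.1675 0.2376] h 50.51 F [ 0.5 -0.7 -0.5] M [ 0.03 -0.24  0.01] w 0.0094 q6 -0.72 tilt [-0.048 -0.011 -0.999]
```

View pics/side1c.png

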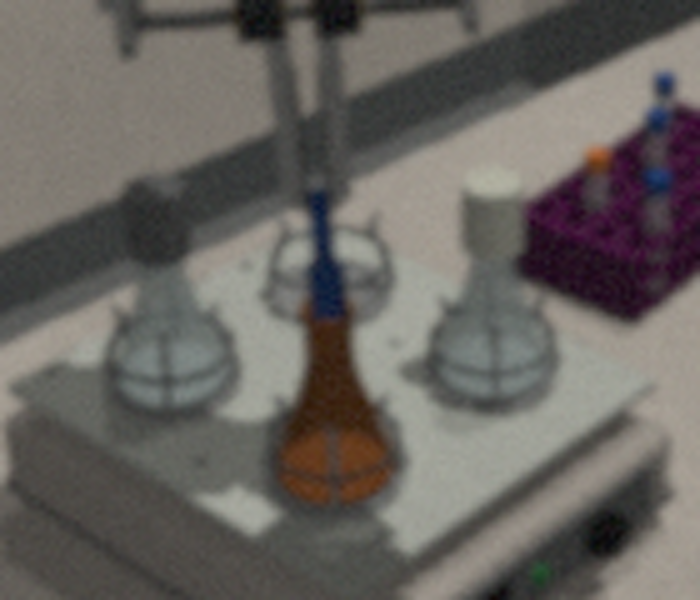

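The stopper is loose after rising 22 mm, with the pull near 0, and the amber flask still sits in its clamp (crop (470,335)). I'll lift it clear.

Emit:
{"fn": "carry_out", "kwargs": {
  "motion": [
    [[0,0,-0.1,-0.3,-1],[0,0,-0.1,-0.3,-1],[0,0,-0.15,0.3,-1],[0,0,-0.2,0.3,-1],[0,0,-0.2,0,-1],[0,0,-0.3,0,-1],[0,0,-0.5,0,-1],[0,0,-0.8,0,-1],[0,0,-1,0,-1],[0,0,-1,0,-1],[0,0,-0.8,0,-1],[0,0,-0.3,0,-1]]
  ]
}}

```text
time: 15.57
ee_pos: [0.593, 0.1688, 0.3554]
tcp_rot: [0.904, 0.427, -0.024, -0.006]
force: [-0.6, -0.5, -0.4]
width: 0.0097
```

```bash
python3 - <<'E'
from h import *
say()
p,d=optics.grab_frame("side"); cv2.imwrite("pics/side2.png",p)
cv2.imwrite("pics/side2c.png",cv2.resize(p[90:250,150:330],None,fx=3.5,fy=3.5,interpolation=cv2.INTER_CUBIC))
p,d=optics.grab_frame("scene"); i=optics.camera_info("scene"); cv2.imwrite("pics/scene2.png",p)
for m in optics.mark_of("scene","tray_in")[:2]:
    r,c=m["position"]; print(m,px2w(i,r,c,d[int(r),int(c)]))
# liner mask
g=cv2.imread("pics/scene0.png").astype(int); D=np.load("scene0.npy")
M=((g[...,0]-g[...,2]>4)&(g.sum(2)>150)).astype(np.uint8); M[:150]=0;M[215:]=0;M[:,:145]=0;M[:,245:]=0
n,l,st,ce=cv2.connectedComponentsWithStats(M); k=1+np.argmax(st[1:,4]); rr,cc=np.where(l==k)
P=np.array([px2w(i,r,c,D[r,c]) for r,c in zip(rr,cc) if D[r,c]>0]); print(st[k],P.mean(0),np.median(P[:,2]),cv2.minAreaRect(P[:,:2].astype(np.float32)*1000))
E
```

```text
t 15.57 p [0.593  0.1688 0.3554] h 50.55 F [-0.6 -0.5 -0.4] M [-0.03 -0.21 -0.  ] w 0.0097 q6 -0.72 tilt [-0.048 -0.01  -0.999]
{'position': [183.2, 190.4], 'conf': 0.62} [ 0.43362841 -0.37638221  0.00188883]
{'position': [280.5, 399.2], 'conf': 0.52} [0.27643061 0.35375259 0.00597483]
[ 154  166   78   46 1619] [ 0.44763759 -0.34539576  0.00370672] 0.003710709181208305 ((442.9852294921875, -354.98065185546875), (159.28858947753906, 217.40745544433594), 11.029004096984863)
```

View pics/side2c.png

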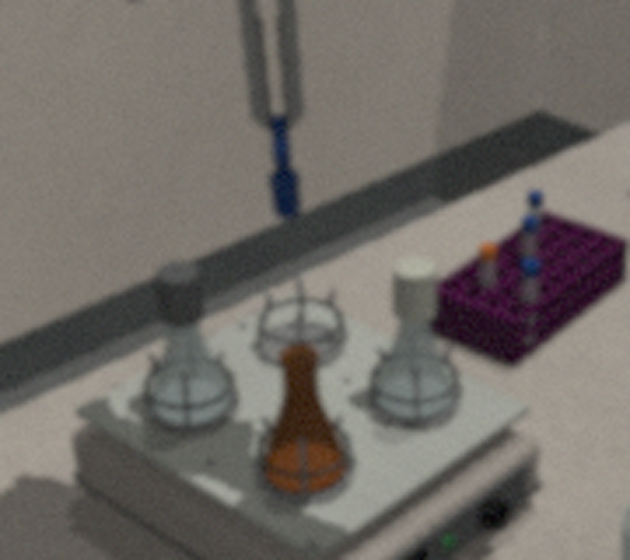

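The stopper is out, hanging in the fingers at crop (165,285), and the flask is seated in its clamp. I'll carry the stopper to the tray.

```bash
cat >> h.py <<'E'
def tool(target,n):
    s=readout.observe(); R=head(s)[1]; v=R.T@((np.array(target)-s["ee_pos"])/n)/.02; print(n,"rows of",v.round(3))
E
python3 - <<'E'
from h import *
tool([.443,-.345,.355],30)
E
```

```text
30 rows of [-0.819  0.353  0.018]
```

Emit:
{"fn": "carry_out", "kwargs": {
  "motion": [
    [[-0.3,0.13,0,0,-1],[-0.6,0.26,0.01,0,-1],[-0.82,0.35,0.02,0,-1],[-0.82,0.35,0.02,0,-1],[-0.82,0.35,0.02,0,-1],[-0.82,0.35,0.02,0,-1],[-0.82,0.35,0.02,0,-1],[-0.82,0.35,0.02,0,-1],[-0.82,0.35,0.02,0,-1],[-0.82,0.35,0.02,0,-1],[-0.82,0.35,0.02,0,-1],[-0.82,0.35,0.02,0,-1],[-0.82,0.35,0.02,0,-1],[-0.82,0.35,0.02,0,-1],[-0.82,0.35,0.02,0,-1],[-0.82,0.35,0.02,0,-1],[-0.82,0.35,0.02,0,-1],[-0.82,0.35,0.02,0,-1],[-0.82,0.35,0.02,0,-1],[-0.82,0.35,0.02,0,-1]]
  ]
}}

```text
time: 17.38
ee_pos: [0.466, -0.185, 0.3344]
tcp_rot: [0.904, 0.425, -0.048, -0.016]
force: [-0.8, 0.5, -0.9]
width: 0.0098
```

```bash
python3 - <<'E'
from h import *
say()
tool([.443,-.345,.2],14)
E
```

```text
t 17.38 p [ 0.466  -0.185   0.3344] h 50.47 F [-0.8  0.5 -0.9] M [ 0.04 -0.24  0.03] w 0.0098 q6 -1.36 tilt [-0.101 -0.012 -0.995]
14 rows of [-0.456  0.336  0.492]
```

Emit:
{"fn": "carry_out", "kwargs": {
  "motion": [
    [[-0.46,0.34,0.49,0,-1],[-0.46,0.34,0.49,0,-1],[-0.46,0.34,0.49,0,-1],[-0.46,0.34,0.49,0,-1],[-0.46,0.34,0.49,0,-1],[-0.46,0.34,0.49,0,-1],[-0.46,0.34,0.49,0,-1],[-0.46,0.34,0.49,0,-1],[-0.46,0.34,0.49,0,-1],[-0.46,0.34,0.49,0,-1],[-0.46,0.34,0.49,0,-1],[-0.46,0.34,0.49,0,-1],[-0.3,0.2,0.3,0,-1],[0,0,0,0,-1],[0,0,0,0,-1]]
  ]
}}

```text
time: 18.63
ee_pos: [0.4362, -0.3466, 0.1944]
tcp_rot: [0.905, 0.423, -0.051, -0.021]
force: [0.4, 0.2, -0.5]
width: 0.0095
```

```bash
python3 - <<'E'
from h import *
say()
tool([.443,-.345,.08],10)
for n in("wrist","scene"):
    p,d=optics.grab_frame(n); cv2.imwrite(f"pics/{n}4.png",p); i=optics.camera_info(n)
    for m in optics.mark_of(n,"tray_in")[:2]:
        r,c=m["position"]; print(n,m,px2w(i,r,c,d[int(r),int(c)]))
E
```

```text
t 18.63 p [ 0.4362 -0.3466  0.1944] h 50.26 F [ 0.4  0.2 -0.5] M [ 0.03 -0.18  0.06] w 0.0095 q6 -1.6 tilt [-0.11  -0.005 -0.994]
10 rows of [0.071 0.067 0.565]
wrist {'position': [207.1, 296.5], 'conf': 0.86} [ 0.45039166 -0.34686104  0.00452273]
scene {'position': [186.6, 193.6], 'conf': 0.9} [ 0.43690551 -0.35370455  0.00227591]
scene {'position': [277.2, 226.9], 'conf': 0.58} [0.71472603 0.19260176 0.20782055]
```

View pics/wrist4.png

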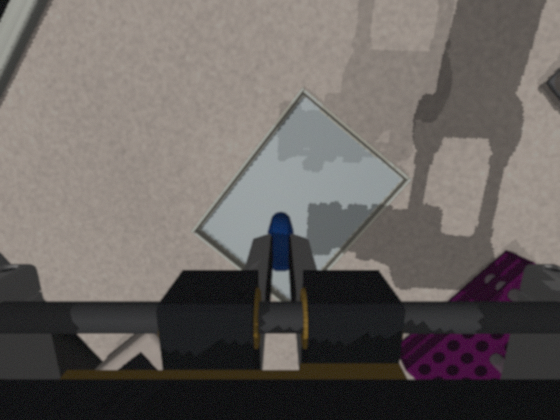

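View pics/scene4.png

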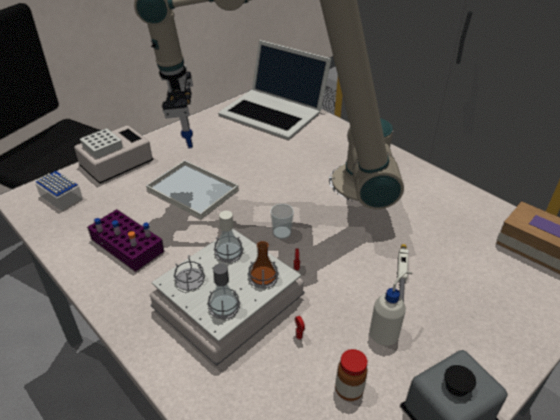

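The stopper hangs at wrist (240,281), over the tray, which spans (92..300, 195..407). Lowering it now.

Emit:
{"fn": "carry_out", "kwargs": {
  "motion": [
    [[0.06,0.06,0.56,0,-1],[0.06,0.06,0.56,0,-1],[0.06,0.06,0.56,0,-1],[0.06,0.06,0.56,0,-1],[0.06,0.06,0.56,0,-1],[0.06,0.06,0.56,0,-1],[0.06,0.06,0.56,0,-1],[0.06,0.06,0.56,0,-1],[0.06,0.06,0.56,0,-1],[0.06,0.06,0.56,0,-1],[0,0,0.4,0,-1],[0,0,0.3,0,-1],[0,0,0,0,-1],[0,0,0,0,-1]]
  ]
}}

```text
time: 20.0
ee_pos: [0.4445, -0.3395, 0.0623]
tcp_rot: [0.903, 0.428, -0.048, -0.016]
force: [-0.3, 0.4, -0.8]
width: 0.0093
```

```bash
python3 - <<'E'
from h import *
say()
E
```

```text
t 20.0 p [ 0.4445 -0.3395  0.0623] h 50.84 F [-0.3  0.4 -0.8] M [ 0.07 -0.18  0.05] w 0.0093 q6 -1.57 tilt [-0.1   -0.012 -0.995]
```

Emit:
{"fn": "carry_out", "kwargs": {
  "motion": [
    [[0,0.05,0.25,0,-1],[0,0.05,0.25,0,-1],[0,0.05,0.2,0,-1],[0,0,0.1,0,-1],[0,0,0.08,0,-1],[0,0,0.08,0,-1],[0,0,0.08,0,-1]]
  ]
}}

```text
time: 20.58
ee_pos: [0.4464, -0.3434, 0.0416]
tcp_rot: [0.903, 0.427, -0.047, -0.014]
force: [-0.8, 0.3, -0.4]
width: 0.0096
```

```bash
python3 - <<'E'
from h import *
say()
E
```

```text
t 20.58 p [ 0.4464 -0.3434  0.0416] h 50.82 F [-0.8  0.3 -0.4] M [ 0.03 -0.18 -0.  ] w 0.0096 q6 -1.57 tilt [-0.096 -0.015 -0.995]
```

Emit:
{"fn": "carry_out", "kwargs": {
  "motion": [
    [[0,0,0.06,0,-1],[0,0,0.06,0,-1],[0,0,0.05,0,-1]]
  ]
}}

```text
time: 20.83
ee_pos: [0.4466, -0.3441, 0.0393]
tcp_rot: [0.903, 0.427, -0.047, -0.013]
force: [0.2, 1.3, 8.9]
width: 0.0097
```

```bash
python3 - <<'E'
from h import *
say()
E
```

```text
t 20.83 p [ 0.4466 -0.3441  0.0393] h 50.81 F [0.2 1.3 8.9] M [ 0.23  0.07 -0.  ] w 0.0097 q6 -1.57 tilt [-0.095 -0.017 -0.995]
```

Emit:
{"fn": "carry_out", "kwargs": {
  "motion": [
    [[0,0,0.05,0,-1],[0,0,0.05,0,-1],[0,0,0.05,0,-1],[0,0,0.05,0,-1],[0,0,0.05,0,-1],[0,0,0.05,0,-1],[0,0,0.05,0,-1],[0,0,0.05,0,-1]]
  ]
}}

```text
time: 21.5
ee_pos: [0.4471, -0.3447, 0.0394]
tcp_rot: [0.903, 0.427, -0.046, -0.01]
force: [0.4, 1.5, 6.0]
width: 0.0096
```

```bash
python3 - <<'E'
from h import *
say()
E
```

```text
t 21.5 p [ 0.4471 -0.3447  0.0394] h 50.76 F [0.4 1.5 6. ] M [ 0.38  0.1  -0.04] w 0.0096 q6 -1.57 tilt [-0.091 -0.02  -0.996]
```

Emit:
{"fn": "carry_out", "kwargs": {
  "motion": [
    [[0,0,0,0,-1],[0,0,0,0,-1],[0,0,0,0,-1],[0,0,0,0,-1]]
  ],
  "force": 4
}}

```text
time: 21.83
ee_pos: [0.4473, -0.345, 0.0394]
tcp_rot: [0.903, 0.427, -0.045, -0.01]
force: [-0.4, -0.5, -0.0]
width: 0.0115
```

Emit:
{"fn": "carry_out", "kwargs": {
  "motion": [
    [[0,0,0,0,-0.75],[0,0,0,0,-0.7],[0,0,0,0,-0.65],[0,0,0,0,-0.55],[0,0,0,0,-0.4],[0,0,0,0,-0.2],[0,0,0,0,-0.1],[0,0,0,0,0],[0,0,0,0,0]]
  ]
}}

```text
time: 22.58
ee_pos: [0.4472, -0.345, 0.0387]
tcp_rot: [0.903, 0.427, -0.045, -0.01]
force: [0.5, -0.1, -0.4]
width: 0.0465
```

```bash
python3 - <<'E'
from h import *
say()
for n in("wrist","scene"):
    p,d=optics.grab_frame(n); cv2.imwrite(f"pics/{n}5.png",p)
p=cv2.imread("pics/scene5.png")
cv2.imwrite("pics/scene5c.png",cv2.resize(p[100:230,130:270],None,fx=4,fy=4,interpolation=cv2.INTER_CUBIC))
E
```

```text
t 22.58 p [ 0.4472 -0.345   0.0387] h 50.76 F [ 0.5 -0.1 -0.4] M [-0.02 -0.17  0.03] w 0.0465 q6 -1.57 tilt [-0.091 -0.021 -0.996]
```

View pics/wrist5.png

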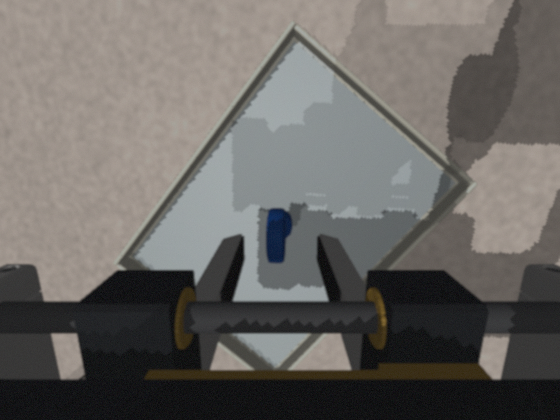

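View pics/scene5c.png

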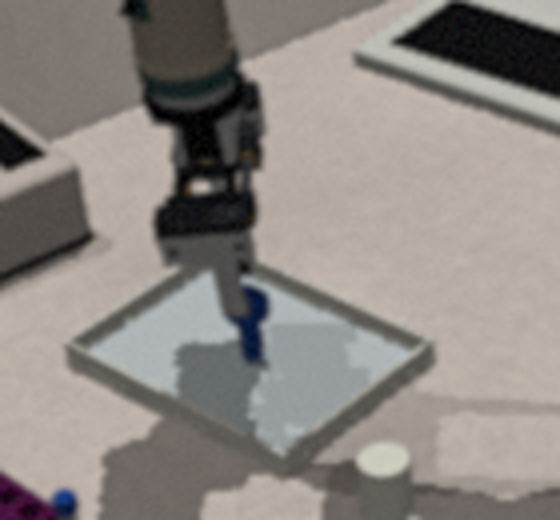

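The stopper stands free between the opened fingers, at wrist (235,277) and crop (325,252). Withdrawing.

Emit:
{"fn": "carry_out", "kwargs": {
  "motion": [
    [[0,0,-0.2,0,0],[0,0,-0.4,0,0],[0,0,-0.6,0,0],[0,0,-0.8,0,0],[0,0,-0.8,0,0],[0,0,-0.8,0,0],[0,0,-0.8,0,0],[0,0,-0.8,0,0],[0,0,-0.5,0,0],[0,0,0,0,0],[0,0,0,0,0],[0,0,0,0,0]]
  ]
}}

```text
time: 23.68
ee_pos: [0.4588, -0.3424, 0.1639]
tcp_rot: [0.903, 0.427, -0.044, -0.008]
force: [0.4, 0.7, -0.2]
width: 0.0468
```

```bash
python3 - <<'E'
from h import *
say()
for n in("side","scene"):
    p,d=optics.grab_frame(n); cv2.imwrite(f"pics/{n}6.png",p)
a=cv2.imread("pics/scene6.png")[100:310,110:320]; b=cv2.imread("pics/side6.png")[140:280,170:310]
c=cv2.imread("pics/side0.png")
cv2.imwrite("pics/fin.png",cv2.hconcat([cv2.resize(x,(400,400),interpolation=cv2.INTER_CUBIC) for x in(a,b)]))
d=cv2.absdiff(cv2.imread("pics/side6.png"),c).max(2)[150:270,160:310]; print("side diff px",(d>60).sum(),np.argwhere(d>60).mean(0)+[150,160] if (d>60).any() else '')
E
```

```text
t 23.68 p [ 0.4588 -0.3424  0.1639] h 50.76 F [ 0.4  0.7 -0.2] M [ 0.05 -0.11 -0.01] w 0.0468 q6 -1.58 tilt [-0.087 -0.023 -0.996]
side diff px 185 [215.00540541 264.90810811]
```

View pics/fin.png

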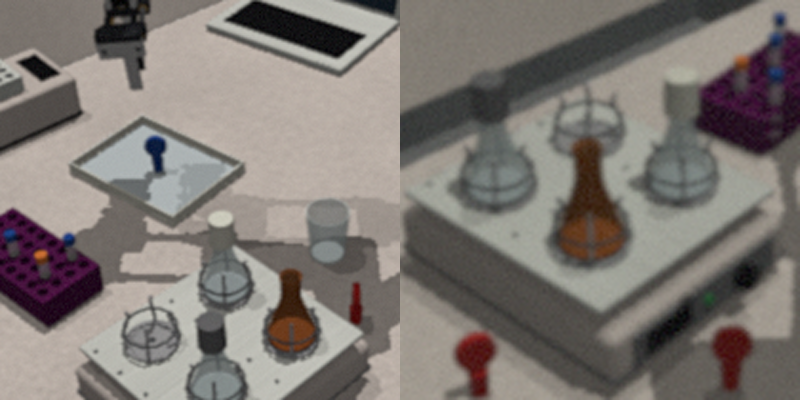

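The stopper stands in the tray at crop (155,155), the amber flask is seated in its clamp, and everything else is where it was. Handing in.

```bash
python3 -c "
from h import *
print(order.sign_off()); say()"
```

```text
the job is handed in; nothing more can be done
None
the job is handed in; nothing more can be done
```

The blue stopper is out of the amber flask and standing upright near the middle of the white tray. I handed the job in at about 24 s of the 58 s allowed.

- **Freeing it:** I gripped the disc and twisted it to and fro under a light pull. Every pull I read was under 8 N, below the clamp's 11 N hold. The plug came loose after rising about 20 mm. A few short downward presses of up to about 9 N kept the tool from tilting.
- **Setting it down:** The plug touched the tray at about 9 N. I eased the grip before opening, then withdrew straight up.
- **Last checks:** The final pictures show the stopper standing, the flask seated in its clamp, and the robot touching nothing. The other flasks, rack, beaker and red stoppers look unmoved. The picture-difference check flagged 185 pixels around the shaker. I put that down to the removed stopper and changed shadows, and saw nothing shifted. I didn't separately check the wash bottle, jar and pipette at the end, but the arm never went near them.
- **What was off:** The tool had drifted about 5° out of vertical by the time I placed the stopper, and pressing lightly on the tray did little to correct it. The stopper stood upright once released.

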